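# Find the objective that has come loose in its case

## Robot

A 7-joint arm with a two-finger parallel gripper is mounted at the origin on the work surface. World frame = base frame: x ahead of the robot, y to its left, z up, the work surface at z = 0. Lengths are in m, angles in rad, forces in N, time in s.
With the tool pointing down it reaches from about 0.4 to 0.875 m from the base axis. Payload 19.3 kg.
Tool frame: the origin (TCP) lies at the very end of the fingers, on their centre line; the grasp point (between the pads) lies 19 mm behind it; z points along the fingers, y is the direction in which the jaws open and shut (so a half turn about z gives the same grasp; the last joint's range is limited). The gripper opens to 85 mm and grips with 20 to 120 N. Pads are 22 mm wide; open, the fingers measure 114 mm over their backs; the gripper's body (76 mm by 85 mm) begins 54 mm behind the grasp point. The pads swing forward as they close: fully open they stand 13 mm farther back than shut.
Start: joints at [1.267, 0.521, -0.036, 1.599, 0.021, 1.021, -0.113], TCP at [0.145, -0.608, 0.231] pointing down, gripper open.
Joint ranges: [-2.91, 2.91], [-0.3, 2.13], [-1.5, 1.42], [0.17, 2.43], [-1.26, 4.41], [0.16, 1.93], [-2.52, 2.52]. Speed limits (rad/s): [1.89, 1.89, 2.39, 2.39, 3.01, 3.01, 3.01].

## Interface

Orientations are given as a rotation vector (axis times angle).
In Python, from plant import telemetry, viewer, ctrl gives the robot as it stands. The module is installed in compiled form; this text tells all that it offers.
- The arm moves only by the tool apply_moves, never from a script. Its arguments are lists of equal length, an entry for each row: "xyz": the shift along the world's x, y, z in m, a list of three; "turn": the turn, a rotation vector about the world's x, y, z in rad, a list of three. A call has 1 to 12 rows; each row shifts and turns the commanded pose from where the row before left it; what a row does not reach is not made up. A row lasts 1/10 s, in which the tool goes at most 50 mm and 8.59 degrees, less where a joint would pass 70% of its speed; a pose out of reach is approached as far as the arm can. A call with a gripper value outside its range is refused whole. "fingers" is the gripper's target within -1 to 1 (shut at 1, half-way at 0, fully open at -1), set as the call begins (left out, the last holds). The fingers move at their own pace and stop on an object; the grip force is fixed at half the most. Time passes only in rows, so rows that do not move let the fingers close. It gives the time, the measured TCP pose, the force and the opening at its end, in the units of the state.
- telemetry.get_obs(): the state, without advancing time (a new reading comes with each control period).
- viewer.capture(name): name is "scene" or "top" or "wrist"; returns the picture (384x512x3 uint8, red, green, blue); there is no depth.
- viewer.camera_params(name): a dict with "camera_matrix" (3x3 intrinsics, pixels), "dist" ([k1, k2, p1, p2, k3] as OpenCV has them; the pictures are not rectified), "position" and "rotation" of the camera in the world; the wrist camera has in their place "hand_eye" (4x4, takes a point from camera to tool coordinates, whose origin is the TCP and whose axes are the flange's). Camera axes: x right, y down, z forward; pixel columns grow to the right and rows downward; lengths in m; the calibration is good to about 2 mm. A picture is of the moment at which its call begins: read the wrist's pose just before it. camera_params takes no time and is no camera call.
- ctrl.job_done(): hands the job in, once; it reports no verdict.
The state is a dict: "t": time; "joints": joint angles; "joint_velocities": joint speeds; "joint_efforts": joint torques, N m; "ee_pos": TCP position; "ee_rot": TCP orientation; "wrist_force": force on the tool from outside, world axes, zero at the start; "moment": the same for the moment, N m; "finger_gap": finger opening in m.
Only numpy, scipy, OpenCV 4.12 (cv2) and the standard library are available. Lean on these libraries where they do the work, as an engineer would, in place of code of your own. Each camera call takes 0.05 s, during which the arm holds its last target.

## Task

One of the three closed objective cases on the grey sloped rack has an objective sliding loose inside. Pick them up one after another and gently shake or rock them lengthwise until you have felt the loose piece slide along its case, then let that case go on the upper part of the red sloped rack so that it slides under the hood to the stop. The other two cases must end lying in lanes of the grey rack against their stops; never sling or drop a case, and leave everything else where it is.

Things in the scene. Friction and masses are not known exactly. Their poses are not given: they have to be found in the camera images.
- case_yellow_center (a point): centre of the closed opaque case with the yellow band: square plastic box 110 mm long, 44 x 44 mm across, grey body, black cap. x axis along its length towards the black cap. The three weigh about 310 g each (0.8 to 1.25 x the 110 g shell plus 200 g objective) and differ only in band colour and content: in two the objective is held firm (under 2 mm play), in one, any of them, it is loose
- case_blue_center (a point): centre of the closed opaque case with the blue band: square plastic box 110 mm long, 44 x 44 mm across, grey body, black cap. x axis along its length towards the black cap. The loose objective slides freely 55 mm along its case, end to end, once the case is tipped 20 degrees past level (black cap down); it starts at the lower, grey end. A loose one shifts the balance by about 0.1 N m
- case_green_center (a point): centre of the closed opaque case with the green band: square plastic box 110 mm long, 44 x 44 mm across, grey body, black cap. x axis along its length towards the black cap. Each case starts lying lengthwise in one lane of the grey rack, against its stop, in any order, black cap at the upper end
- store_seat0 (a point): grey storage rack, lane 0 from the left seen from the robot: where the centre of a case lies when it rests against the lane's stop. x points up the lane (25 degrees up, away from the robot), y across to the left, z square to the slope. Lanes are 85 mm apart; the slippery white runner, 36 mm wide and 170 mm long, is 22 mm below this point, a grey plate 15 mm below it
- store_seat1 (a point): grey storage rack, lane 1 from the left seen from the robot: where the centre of a case lies when it rests against the lane's stop. x points up the lane (25 degrees up, away from the robot), y across to the left, z square to the slope. Cheeks 48 mm apart, 16 mm above the runner, guide the lowest 20 mm only. A case let go on the runner slides down to the stop by itself
- store_seat2 (a point): grey storage rack, lane 2 from the left seen from the robot: where the centre of a case lies when it rests against the lane's stop. x points up the lane (25 degrees up, away from the robot), y across to the left, z square to the slope. All lanes are alike
- light_bar (a point): middle of the underside of the grey rack's light bar, 260 mm above the table: level, 32 mm wide, 14 mm thick, 356 mm long across the lanes, over the cases from their middle to 32 mm beyond; y along it. End posts 172 mm from the middle lane. A tool pointing straight down on a case meets it; one square to the slope passes on the robot's side of it
- rework_seat (a point): red single-lane rework rack: where the centre of a case lies when it rests against the stop. x points up the slope (25 degrees up, away from the robot), y across, z square to it; the runner's top, 36 mm wide, is 22 mm below. A hood with red sides (48 mm apart inside) and a clear roof 52 mm above the runner covers the lane from the stop to 62 mm up; fingers do not fit in
- rework_top (a point): same lane and axes, 90 mm up the slope from rework_seat: where the centre of a case may be when let go on the open upper runner (it ends 215 mm from the stop); from there it slides under the hood to the stop by itself. Flared guides 15 mm above the runner lead in from 89 mm above the stop
- cleaner: small amber bottle, 40 mm across, 90 mm tall; origin at the middle of its underside. A bystander
- dish: white shallow dish, 90 mm across; origin at the middle of its underside. A bystander
- driver: screwdriver lying down, 160 mm long; origin at the middle of its underside as it lies. A bystander
- slidebox: flat blue box, 60 x 85 x 30 mm; origin at the middle of its underside. A bystander
- spare: bare steel objective standing upright, 32 mm across, 50 mm tall; origin at the middle of its underside. A bystander
- blower: black rubber lens blower standing upright, 56 mm across, 100 mm tall; origin at the middle of its underside. A bystander
Not all that is in view belongs to the job. Leave any pink look-alike of the part that bears case_green_center alone.

How it is judged:
By the outcome, as a careful person would: the job done as asked, in the order asked, and still so for the second after the job is handed in, with the robot touching nothing.
It also fails if it takes over 72 s, if anything falls off the work surface, if the arm or the gripper's body presses on something with over 40 N, if the wrist force passes 120 N, or if a joint passes its speed limit or range.

## Working session

There is one attempt and no reset: what is moved stays moved. The work goes in short steps, Python scripts to look and compute and a tool call to move; the robot and the scene stay as the last step left them, time stands still between calls to the robot, and variables do not carry over. Pictures are saved under pics/ and viewed, and the job is handed in when it is done.

Besides the shell and the picture viewer there is one more tool, called after ">>>" as name(argument=value, ...) on one line, values as JSON. apply_moves: Moves the arm, as the interface text tells. Its arguments: {"type":"object","properties":{"xyz":{"type":"array"},"turn":{"type":"array"},"fingers":{"type":"number"}},"required":["xyz","turn"]}

```bash
mkdir -p pics; python3 - <<'E'
from plant import telemetry, viewer, ctrl
import cv2,numpy as np
o=telemetry.get_obs()
for k,v in o.items(): print(k,np.round(v,4).tolist())
for n in ["scene","top","wrist"]:
    p=viewer.camera_params(n); print(n,{k:np.round(v,4).tolist() for k,v in p.items()})
for n in ["scene","top"]:
    im=viewer.capture(n); cv2.imwrite(f"pics/{n}0.png",im[:,:,::-1])
print(telemetry.get_obs()['t'])
E
```

```text
t 0.0
joints [1.2668, 0.522, -0.0363, 1.6, 0.0212, 1.0211, -0.1128]
joint_velocities [0.0013, 0.0013, -0.0008, -0.0008, -0.0002, 0.0008, 0.0005]
joint_efforts [-0.0019, -92.7128, 1.9793, -36.9945, 0.0177, 0.008, -0.0]
ee_pos [0.1447, -0.6077, 0.2307]
ee_rot [-3.1191, -0.3663, 0.0003]
wrist_force [-0.2817, -0.8232, -0.3612]
moment [0.0111, -0.0385, 0.0396]
finger_gap 0.0851
scene {'camera_matrix': [[391.4404, 0.0, 263.4038], [0.0, 391.4404, 189.3883], [0.0, 0.0, 1.0]], 'dist': [-0.0603, 0.0, 0.0, 0.0, 0.0], 'position': [1.0736, 0.6818, 0.794], 'rotation': [-0.8006, -2.4527, 1.2438]}
top {'camera_matrix': [[405.5703, 0.0, 262.528], [0.0, 405.5703, 190.3587], [0.0, 0.0, 1.0]], 'dist': [-0.0816, 0.0, 0.0, 0.0, 0.0], 'position': [0.3508, 0.0011, 1.3206], 'rotation': [-2.0898, 2.1492, -0.1722]}
wrist {'camera_matrix': [[295.3262, 0.0, 254.836], [0.0, 295.3262, 188.6117], [0.0, 0.0, 1.0]], 'dist': [-0.0745, 0.0, 0.0, 0.0, 0.0], 'hand_eye': [[0.0005, -0.9555, -0.2951, 0.0757], [1.0, 0.0006, -0.0001, -0.0002], [0.0003, -0.2951, 0.9555, -0.1441], [0.0, 0.0, 0.0, 1.0]]}
0.1
```

View pics/scene0.png

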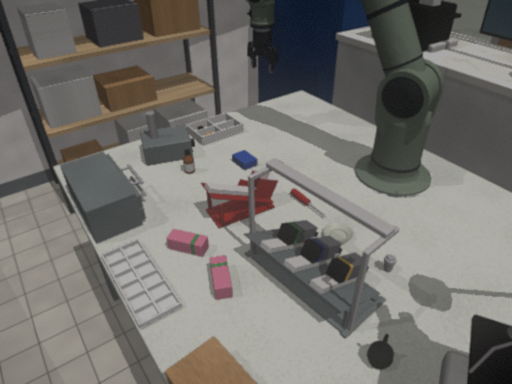

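View pics/top0.png

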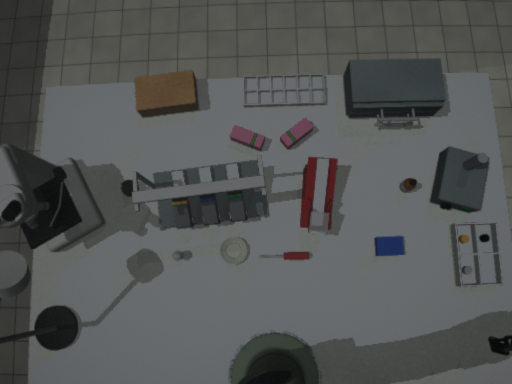

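The top view has the robot at the bottom, with image up being +x and image left +y. The grey rack is at about (210,200) with its bar, the red rack at (318,193), and two pink look-alikes at (248,138) and (297,133).

```bash
python3 - <<'E'
import cv2
t=cv2.imread("pics/top0.png"); s=cv2.imread("pics/scene0.png")
cv2.imwrite("pics/topA.png",cv2.resize(t[140:250,120:280],None,fx=5,fy=5,interpolation=cv2.INTER_CUBIC))
cv2.imwrite("pics/topB.png",cv2.resize(t[145:240,280:360],None,fx=6,fy=6,interpolation=cv2.INTER_CUBIC))
cv2.imwrite("pics/sceneA.png",cv2.resize(s[150:340,230:410],None,fx=3,fy=3,interpolation=cv2.INTER_CUBIC))
E
```

```text
(no output)
```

View pics/topA.png

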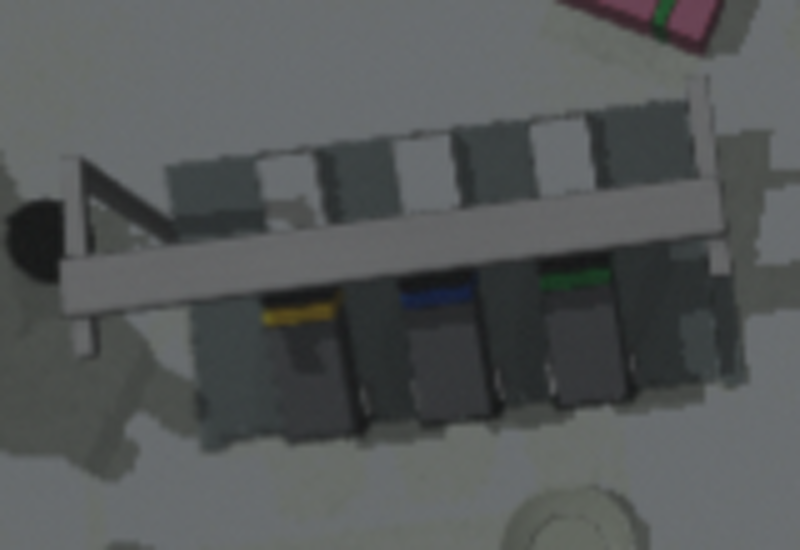

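View pics/topB.png

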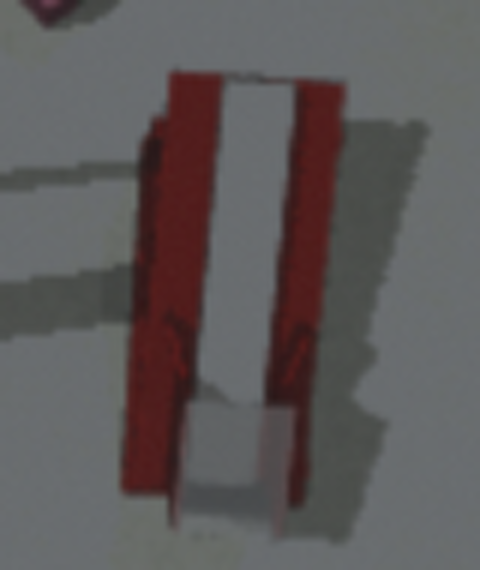

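View pics/sceneA.png

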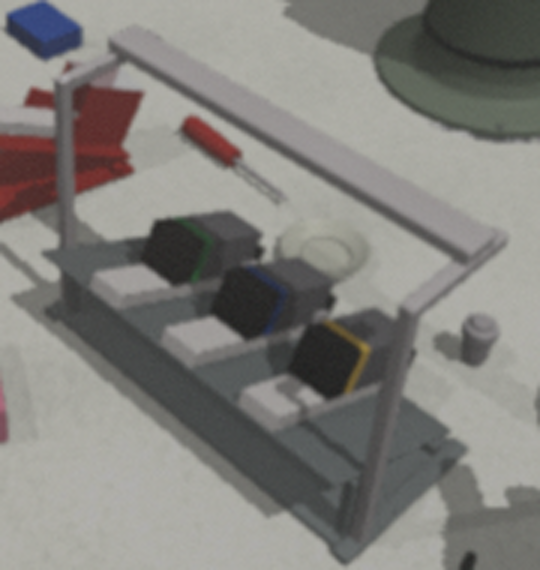

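```bash
python3 - <<'E'
import cv2,numpy as np
t=cv2.imread("pics/top0.png"); s=cv2.imread("pics/scene0.png")
def crop(im,x0,y0,x1,y1,f,n,g=1.8):
    c=np.clip(im[y0:y1,x0:x1].astype(float)*g,0,255).astype(np.uint8)
    c=cv2.resize(c,None,fx=f,fy=f,interpolation=cv2.INTER_CUBIC)
    for k in range(x0,x1):
        if k%10==0: cv2.line(c,((k-x0)*f,0),((k-x0)*f,6),(0,0,255),1); cv2.putText(c,str(k),((k-x0)*f,16),0,.35,(0,0,255))
    for k in range(y0,y1):
        if k%10==0: cv2.line(c,(0,(k-y0)*f),(6,(k-y0)*f),(0,0,255),1); cv2.putText(c,str(k),(8,(k-y0)*f+4),0,.35,(0,0,255))
    cv2.imwrite("pics/"+n,c)
crop(t,160,160,260,235,8,"c1.png")
crop(s,265,210,365,285,8,"c2.png",1.3)
crop(s,195,170,295,235,8,"c3.png",1.3)
E
```

```text
(no output)
```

View pics/c1.png

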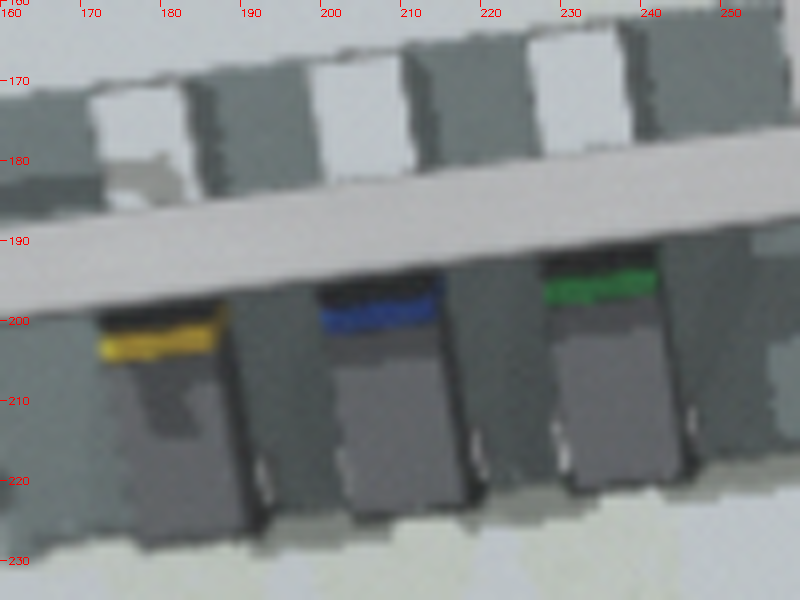

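View pics/c2.png

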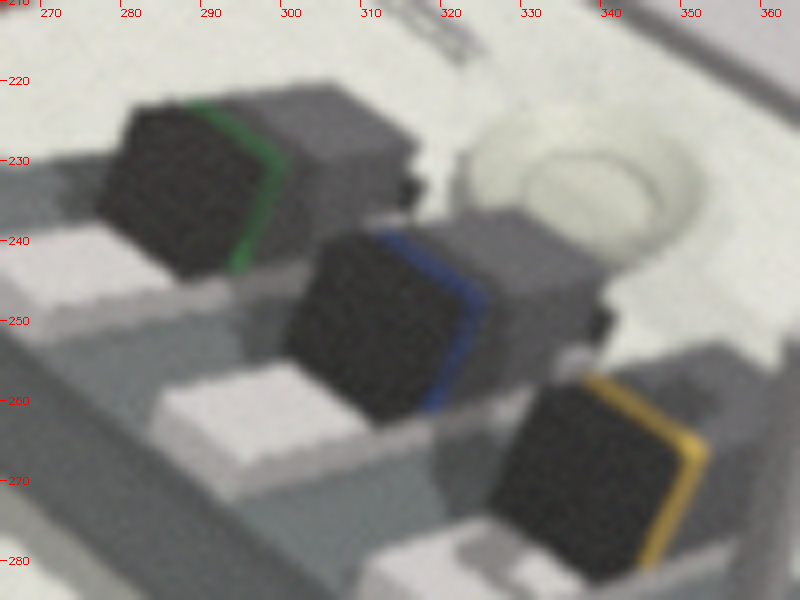

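View pics/c3.png

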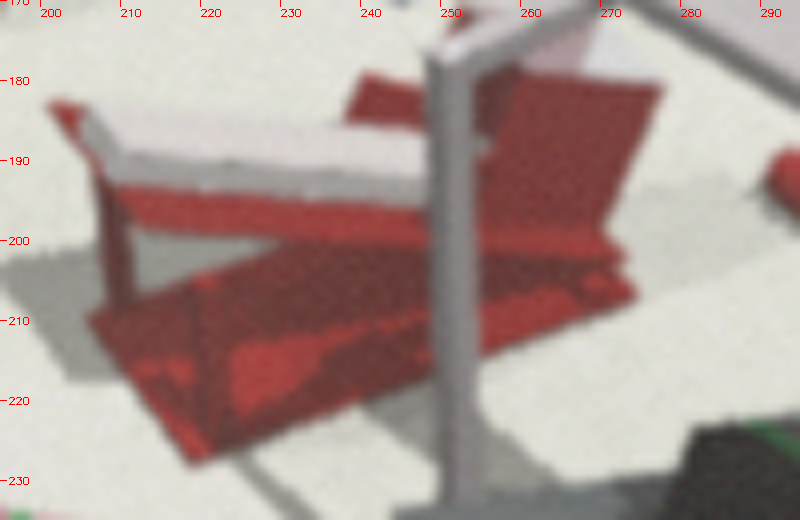

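```bash
cat > h.py <<'E'
import cv2,numpy as np
from scipy.optimize import least_squares
from scipy.spatial.transform import Rotation as R
from plant import viewer
CP={n:viewer.camera_params(n) for n in("scene","top","wrist")}
A=np.deg2rad(25)
def pose(cam,tcp=None):
    p=CP[cam]
    if cam!="wrist": return R.from_rotvec(p["rotation"]).as_matrix(),np.array(p["position"])
    T=np.eye(4);T[:3,:3]=R.from_rotvec(tcp[1]).as_matrix();T[:3,3]=tcp[0]
    M=T@np.array(p["hand_eye"]); return M[:3,:3],M[:3,3]
def proj(cam,P,tcp=None):
    Rm,t=pose(cam,tcp); Q=(np.atleast_2d(P)-t)@Rm
    return cv2.projectPoints(Q.reshape(-1,1,3),np.zeros(3),np.zeros(3),np.array(CP[cam]["camera_matrix"]),np.array(CP[cam]["dist"]))[0].reshape(-1,2)
def onz(cam,px,z,tcp=None):
    Rm,t=pose(cam,tcp)
    u=cv2.undistortPoints(np.array(px,float).reshape(-1,1,2),np.array(CP[cam]["camera_matrix"]),np.array(CP[cam]["dist"])).reshape(-1,2)
    d=np.c_[u,np.ones(len(u))]@Rm.T
    return t+d*((z-t[2])/d[:,2])[:,None]
def frame(yaw): # columns x up lane, y, z normal
    return (R.from_euler('z',yaw)*R.from_euler('y',-A)).as_matrix()
E
python3 - <<'E'
from h import *
print("bar",onz("top",[(120+65/5,140+315/5),(120+12-.4,140+262/5),(120+718/5,140+178/5),(120+724/5,140+232/5)],.274).round(4))
print(onz("top",[(178,256)],0),onz("top",[(280,370)],0))
# obs: cam, lane, local pt, b/L flags
ob=[]
top={0:dict(r=[(171.5,172),(182.5,170.5)],c=[(177,227.5),(190.5,226)],b=[(172.5,204),(187,202)]),
1:dict(r=[(199,168.5),(210,167)],c=[(204.5,224.5),(217.5,222.5)],b=[(200.5,200.5),(214.5,198.5)]),
2:dict(r=[(226.5,165),(237,163.5)],c=[(231.5,221),(244.5,219.5)],b=[(228,197),(242,195)])}
sc={2:[(288.5,223),(300,230.5),(294,244)],1:[(312,239.5),(325,247),(318,261)],0:[(337,257),(353,266.5),(345,281)]}
def model(v):
    x,y,z,yaw,b,L=v;F=frame(yaw);o=np.array([x,y,z]);out=[]
    for k in range(3):
        off=np.array([0,.085*(1-k),0])
        T=np.array([[L,.018,-.022],[L,-.018,-.022],[-.055,.022,.022],[-.055,-.022,.022],[b,.022,.022],[b,-.022,.022]])+off
        S=np.array([[b,-.022,.022],[b,.022,.022],[b,.022,-.022]])+off
        out+= [proj("top",T@F.T+o)-np.array(top[k]['r']+top[k]['c']+top[k]['b']), proj("scene",S@F.T+o)-np.array(sc[k])]
    return out
r=least_squares(lambda v:np.concatenate([a.ravel() for a in model(v)]),[.35,.15,.1,0.1,.03,.115],loss='soft_l1')
print(r.x.round(4)); 
for a in model(r.x): print(a.round(1).tolist())
E
```

```text
bar [[0.517  0.3605 0.274 ]
 [0.5456 0.3652 0.274 ]
 [0.5803 0.0129 0.274 ]
 [0.5511 0.0105 0.274 ]]
[[0.38214926 0.30087702 0.        ]] [[ 0.02136792 -0.01860603  0.        ]]
[0.5366 0.1869 0.0778 0.0953 0.0225 0.1129]
[[-0.1, -0.1], [0.3, -0.1], [-0.0, 0.1], [0.5, -0.1], [0.1, -0.2], [-0.2, 0.1]]
[[0.6, -0.6], [-0.9, 0.0], [-0.0, 0.9]]
[[-0.5, -0.0], [0.0, 0.0], [-0.4, -0.2], [0.7, 0.1], [-0.4, -0.1], [-0.1, 0.2]]
[[-0.3, -1.2], [-0.2, 0.4], [0.4, 1.3]]
[[-0.8, 0.1], [0.3, 0.1], [-0.2, 0.0], [1.0, -0.2], [-0.2, 0.0], [0.2, 0.2]]
[[-0.3, -1.2], [0.1, -0.4], [0.4, 0.6]]
```

```bash
python3 - <<'E'
from h import *
T=[(317,158),(329.2,158.8),(311.3,211.7),(329.2,212.5),(309.2,232.5),(327.2,234)]
S=[(205.5,183.5),(213.5,189.5)]
def model(v):
    x,y,z,yaw,w=v;F=frame(yaw);o=np.array([x,y,z])
    P=np.array([[.16,.018,-.022],[.16,-.018,-.022],[.007,w,.030],[.007,-w,.030],[-.055,w,.030],[-.055,-w,.030]])
    return [proj("top",P@F.T+o)-T,proj("scene",P[:2][::-1]@F.T+o)-S]
r=least_squares(lambda v:np.concatenate([a.ravel() for a in model(v)]),[.5,-.15,.08,0,.026],loss='soft_l1')
print(r.x.round(4))
for a in model(r.x): print(a.round(1).tolist())
v=r.x;F=frame(v[3]);o=v[:3];print("top seat",o+F@[.09,0,0])
for n,p in dict(dish=(234,250),spare=(178,256),driver=(290,256),slide=(390,246)).items(): print(n,onz("top",[p],0.0).round(3))
E
```

```text
[ 0.5048 -0.1531  0.0752 -0.0886  0.0272]
[[-0.1, 1.0], [-0.5, 0.9], [-0.2, 0.2], [-0.0, 0.5], [0.3, -1.2], [0.1, -1.7]]
[[0.4, -0.3], [-2.5, -0.1]]
top seat [ 0.58605078 -0.16026738  0.11324571]
dish [[0.397 0.118 0.   ]]
spare [[0.382 0.301 0.   ]]
driver [[ 0.373 -0.062  0.   ]]
slide [[ 0.395 -0.387  0.   ]]
```

```bash
cat >> h.py <<'E'
from plant import telemetry
SEAT1=np.array([.5366,.1869,.0778]);YS=.0953
RED=np.array([.5048,-.1531,.0752]);YR=-.0886
def toolR(yaw,pitch=0): # slope-square tool, tool x towards robot; pitch = cap-down extra angle (rad)
    F=frame(yaw)@R.from_euler('y',pitch).as_matrix()
    return np.c_[-F[:,0],F[:,1],-F[:,2]]
def tgt(o,yaw,local,pitch=0): # TCP pose from case-centre offset local in lane frame (incl. grasp 13mm below)
    return o+frame(yaw)@np.array(local),toolR(yaw,pitch)
def lane(k): return SEAT1+frame(YS)@np.array([0,.085*(1-k),0])
def cur():
    o=telemetry.get_obs(); return np.array(o["ee_pos"]),R.from_rotvec(o["ee_rot"]).as_matrix()
def delta(a,b):
    return b[0]-a[0], R.from_matrix(b[1]@a[1].T).as_rotvec()
def show(a,b,n=None):
    d,w=delta(a,b); m=max(np.linalg.norm(d)/.045,np.degrees(np.linalg.norm(w))/8)
    n=n or int(np.ceil(m)); print("shift",d.round(4),"turn",w.round(4),"minrows %.1f"%m,"n",n,"per row",(d/n).round(4).tolist(),(w/n).round(4).tolist())
E
python3 - <<'E'
from h import *
P=tgt(lane(1),YS,[0,0,.11]); print(P)
c=cur(); d,w=delta(c,P); print(np.degrees(w))
show(c,P)
E
```

```text
(array([0.49032294, 0.1824764 , 0.17749386]), array([[-9.02195316e-01, -9.51558116e-02,  4.20700585e-01],
       [-8.62404531e-02,  9.95462391e-01,  4.02145837e-02],
       [-4.22618262e-01,  3.46944695e-18, -9.06307787e-01]]))
[-36.84499852  -6.20799928 168.16829721]
shift [ 0.3457  0.7902 -0.0533] turn [-0.6431 -0.1084  2.9351] minrows 21.5 n 22 per row [0.0157, 0.0359, -0.0024] [-0.0292, -0.0049, 0.1334]
```

>>> apply_moves(xyz=[[0.025,0.03,0.009],[0.025,0.033,0.009],[0.025,0.033,0.009],[0.025,0.033,0.009],[0.025,0.033,0.009],[0.025,0.033,0.009],[0.025,0.033,0.009],[0.025,0.033,0.009],[0.025,0.033,0.009],[0.025,0.033,0.009],[0.025,0.033,0.009],[0.025,0.033,0.009]], turn=[[-0.027,-0.0045,0.122],[-0.027,-0.0045,0.122],[-0.027,-0.0045,0.122],[-0.027,-0.0045,0.122],[-0.027,-0.0045,0.122],[-0.027,-0.0045,0.122],[-0.027,-0.0045,0.122],[-0.027,-0.0045,0.122],[-0.027,-0.0045,0.122],[-0.027,-0.0045,0.122],[-0.027,-0.0045,0.122],[-0.027,-0.0045,0.122]], fingers=-0.53)

```text
t: 1.3
ee_pos: [0.4454, -0.2134, 0.3397]
ee_rot: [1.859, 2.148, 0.02]
wrist_force: [0.7, -0.4, -1.2]
finger_gap: 0.0653
```

```bash
python3 - <<'E'
from h import *
P=tgt(lane(1),YS,[0,0,.11]); o=telemetry.get_obs(); print(o["t"],o["ee_pos"],np.round(o["joints"],2),o["finger_gap"]); show(cur(),P)
E
```

```text
1.3 [ 0.44536566 -0.21339695  0.33968498] [ 0.77  0.07 -0.55  1.99  0.22  0.83  0.24] 0.06532831328518049
shift [ 0.045   0.3959 -0.1622] turn [-0.3214 -0.0501  1.4651] minrows 10.7 n 11 per row [0.0041, 0.036, -0.0147] [-0.0292, -0.0046, 0.1332]
```

>>> apply_moves(xyz=[[0.004,0.033,0],[0.004,0.033,0],[0.004,0.033,0],[0.004,0.033,0],[0.004,0.033,-0.01],[0.004,0.033,-0.01],[0.004,0.033,-0.02],[0.004,0.033,-0.02],[0.004,0.033,-0.025],[0.003,0.033,-0.025],[0.003,0.033,-0.026],[0.003,0.033,-0.026]], turn=[[-0.0268,-0.0042,0.122],[-0.0268,-0.0042,0.122],[-0.0268,-0.0042,0.122],[-0.0268,-0.0042,0.122],[-0.0268,-0.0042,0.122],[-0.0268,-0.0042,0.122],[-0.0268,-0.0042,0.122],[-0.0268,-0.0042,0.122],[-0.0268,-0.0042,0.122],[-0.0268,-0.0042,0.122],[-0.0268,-0.0042,0.122],[-0.0268,-0.0042,0.122]])

```text
t: 2.5
ee_pos: [0.4895, 0.1824, 0.1761]
ee_rot: [-0.127, 2.703, 0.029]
wrist_force: [2.3, -0.2, 0.7]
finger_gap: 0.0656
```

```bash
python3 - <<'E'
from h import *
P=tgt(lane(1),YS,[0,0,.11]); o=telemetry.get_obs(); print(o["t"],o["ee_pos"],np.round(o["joints"],2),np.abs(o["joint_velocities"]).max()); show(cur(),P)
tcp=(o["ee_pos"],o["ee_rot"]); im=viewer.capture("wrist")[:,:,::-1].copy()
cv2.imwrite("pics/w1.png",im); np.save("w1.npy",np.array(tcp))
F=frame(YS)
im=cv2.resize(im,None,fx=1.5,fy=1.5)
for k in range(3):
    pts=np.array([[a,b*.022,.022] for a in(-.055,.0225) for b in(-1,1)]+[[a,b*.022,-.022] for a in(-.055,) for b in(-1,1)])
    for u in proj("wrist",pts@F.T+lane(k),tcp): cv2.circle(im,(int(u[0]*1.5),int(u[1]*1.5)),3,(0,0,255),1)
cv2.imwrite("pics/w1a.png",im)
E
```

```text
2.5 [0.48949669 0.18239628 0.17605517] [ 0.06  0.39 -0.8   2.24  1.19  0.54 -0.01] 1.4834627082248155
shift [0.0008 0.0001 0.0014] turn [-0.0004  0.      0.001 ] minrows 0.0 n 1 per row [0.0008, 0.0001, 0.0014] [-0.0004, 0.0, 0.001]
```

View pics/w1a.png

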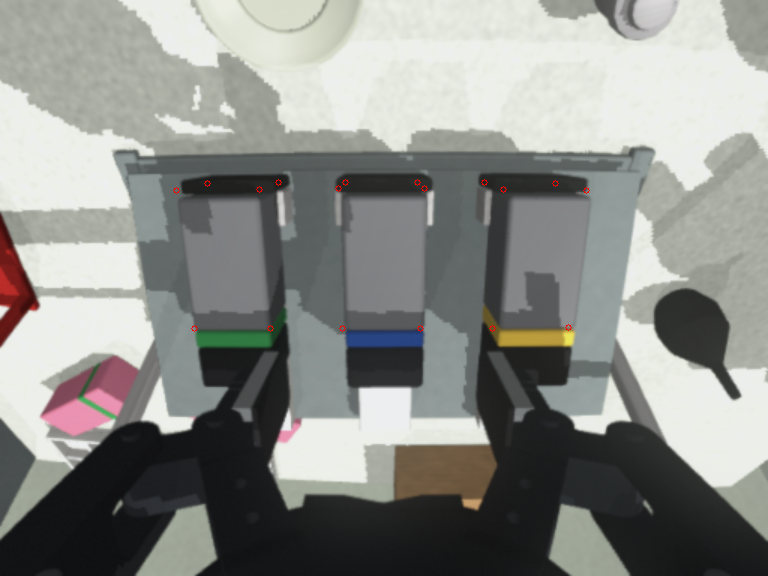

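The overlay matches the wrist view well: the blue case is centred at about (384,265), with the cases in the order green, blue, yellow in this flipped view. The arm was still settling, so I'll retake at rest and refit.

```bash
python3 - <<'E'
from h import *
o=telemetry.get_obs(); print(o["t"],o["ee_pos"],np.abs(o["joint_velocities"]).max())
tcp=(o["ee_pos"],o["ee_rot"]); im=viewer.capture("wrist")[:,:,::-1].copy()
np.save("w2.npy",np.array(tcp)); cv2.imwrite("pics/w2.png",im)
x0,y0,x1,y1,f=110,100,410,280,2.6
c=cv2.resize(im[y0:y1,x0:x1],None,fx=f,fy=f,interpolation=cv2.INTER_CUBIC)
for k in range(x0,x1,10):
    cv2.line(c,(int((k-x0)*f),0),(int((k-x0)*f),6),(0,0,255),1)
    if k%50==0: cv2.putText(c,str(k),(int((k-x0)*f),16),0,.35,(0,0,255))
for k in range(y0,y1,10):
    cv2.line(c,(0,int((k-y0)*f)),(6,int((k-y0)*f)),(0,0,255),1)
    if k%50==0: cv2.putText(c,str(k),(8,int((k-y0)*f)+4),0,.35,(0,0,255))
cv2.imwrite("pics/w2c.png",c)
E
```

```text
2.55 [0.48852705 0.187062   0.17280567] 0.26761179138044006
```

View pics/w2c.png

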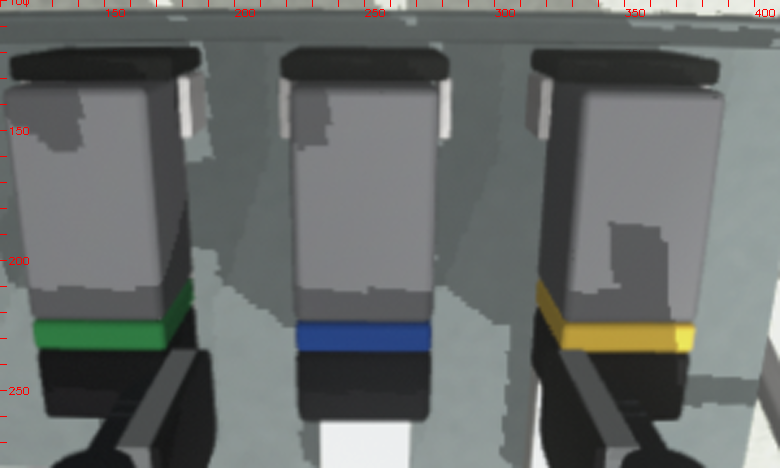

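```bash
python3 - <<'E'
from h import *
tcp=np.load("w2.npy")
C={1:[(-.055,1,278.5,133.5),(-.055,-1,221.9,133.5),(.055,-1,225,261.5),(.055,1,275.4,261.5)],
2:[(-.055,-1,111.2,133.5),(-.055,1,166.5,133.5),(.055,-1,128.5,260)],
0:[(-.055,-1,334.2,135.4),(-.055,1,388,136.5),(.055,1,372.7,260.8)]}
def model(v):
    F=frame(v[3]);out=[]
    for k,l in C.items():
        P=np.array([[a,b*.022+.085*(1-k),.022] for a,b,_,_ in l]); out.append(proj("wrist",P@F.T+v[:3],tcp)-np.array(l)[:,2:])
    return out
r=least_squares(lambda v:np.concatenate(model(v)).ravel(),[.5366,.1869,.0778,.0953],loss='soft_l1')
print(r.x.round(4)); [print(a.round(1).tolist()) for a in model(r.x)]
show(cur(),tgt(lane(1),YS,[0,0,.11]))
E
```

```text
[0.5383 0.1891 0.0816 0.0997]
[[0.9, 0.4], [-0.5, 0.0], [-0.3, 0.1], [-0.1, 0.3]]
[[0.3, 0.2], [1.2, -0.0], [-0.1, 0.2]]
[[-1.3, -0.9], [0.9, -1.0], [-1.3, 0.5]]
shift [ 0.0021 -0.0022  0.0033] turn [-0.0012 -0.0042 -0.0037] minrows 0.1 n 1 per row [0.0021, -0.0022, 0.0033] [-0.0012, -0.0042, -0.0037]
```

```bash
sed -i 's/^SEAT1=.*/SEAT1=np.array([.538,.1885,.0805]);YS=.098/' h.py; python3 - <<'E'
from h import *
show(cur(),tgt(lane(1),YS,[0,0,.03]),4)
show(tgt(lane(1),YS,[0,0,.03]),tgt(lane(1),YS,[0,0,-.013]),4)
E
```

```text
shift [ 0.0371  0.0026 -0.0665] turn [-0.0012 -0.0042 -0.001 ] minrows 1.7 n 4 per row [0.0093, 0.0006, -0.0166] [-0.0003, -0.0011, -0.0002]
shift [ 0.0181  0.0018 -0.039 ] turn [0. 0. 0.] minrows 1.0 n 4 per row [0.0045, 0.0004, -0.0097] [0.0, 0.0, 0.0]
```

>>> apply_moves(xyz=[[0.009,0.001,-0.0165],[0.009,0.0005,-0.0165],[0.009,0.0005,-0.0165],[0.009,0.0005,-0.0165],[0.0045,0.0004,-0.01],[0.0045,0.0004,-0.01],[0.005,0.0005,-0.01],[0.004,0.0005,-0.009],[0,0,0],[0,0,0]], turn=[[-0.001,-0.004,-0.001],[0,0,0],[0,0,0],[0,0,0],[0,0,0],[0,0,0],[0,0,0],[0,0,0],[0,0,0],[0,0,0]])

```text
t: 3.6
ee_pos: [0.5437, 0.1849, 0.0725]
ee_rot: [-0.118, 2.699, 0.026]
wrist_force: [0.5, -0.7, 0.3]
finger_gap: 0.0653
```

```bash
python3 - <<'E'
from h import *
o=telemetry.get_obs(); print(o["t"],o["ee_pos"],np.round(o["wrist_force"],2),np.round(o["moment"],3))
show(cur(),tgt(lane(1),YS,[0,0,-.013]),1)
p,_=cur(); print("local",frame(YS).T@(p-lane(1)))
im=viewer.capture("wrist")[:,:,::-1]; cv2.imwrite("pics/w3.png",im)
E
```

```text
3.6 [0.54368322 0.1849447  0.07252344] [ 0.49 -0.71  0.27] [0.02  0.464 0.068]
shift [-0.0002  0.0041 -0.0038] turn [-0.0003  0.0037  0.0107] minrows 0.1 n 1 per row [-0.0002, 0.0041, -0.0038] [-0.0003, 0.0037, 0.0107]
local [ 0.00143972 -0.00409431 -0.00947252]
```

View pics/w3.png

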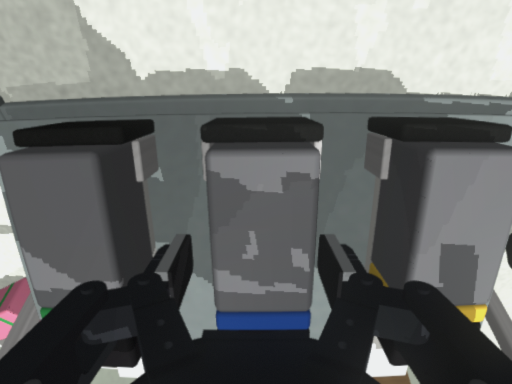

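The blue case is centred at x≈263 against a jaw centre of 255, so I need to shift about 4 mm towards +y, which agrees with the pose reading. I'll correct and close.

>>> apply_moves(xyz=[[0,0.004,-0.002],[0,0,-0.001],[0,0,0]], turn=[[0,0.004,0.01],[0,0,0],[0,0,0]])

```text
t: 3.95
ee_pos: [0.5438, 0.1894, 0.0694]
ee_rot: [-0.133, 2.702, 0.03]
wrist_force: [-0.0, -0.6, -0.7]
finger_gap: 0.0651
```

>>> apply_moves(xyz=[[0,0,0],[0,0,0],[0,0,0],[0,0,0],[0,0,0]], turn=[[0,0,0],[0,0,0],[0,0,0],[0,0,0],[0,0,0]], fingers=1)

```text
t: 4.45
ee_pos: [0.5436, 0.1892, 0.0695]
ee_rot: [-0.133, 2.702, 0.03]
wrist_force: [-4.1, -1.4, 6.1]
finger_gap: 0.0431
```

```bash
python3 - <<'E'
from h import *
o=telemetry.get_obs(); print(o["t"],o["ee_pos"],np.round(o["wrist_force"],2),np.round(o["moment"],3),o["finger_gap"])
p,_=cur(); print("local",frame(YS).T@(p-lane(1)))
a=tgt(lane(1),YS,[0,0,0]); b=tgt(lane(1),YS,[0,0,.03]); show(a,b,3)
E
```

```text
4.45 [0.54363643 0.18924829 0.06947764] [-4.06 -1.37  6.14] [-0.292  0.546 -0.101] 0.043082449443211226
local [ 0.00049194  0.00019321 -0.01239122]
shift [-0.0126 -0.0012  0.0272] turn [0. 0. 0.] minrows 0.7 n 3 per row [-0.0042, -0.0004, 0.0091] [0.0, 0.0, 0.0]
```

>>> apply_moves(xyz=[[-0.0042,-0.0004,0.009],[-0.0042,-0.0004,0.009],[-0.0042,-0.0004,0.009],[-0.02,-0.002,0.018],[-0.022,-0.002,0.02],[-0.022,-0.002,0.025],[-0.02,0,0.035],[-0.01,0,0.04],[-0.005,0,0.04],[0,0,0.03],[0,0,0],[0,0,0]], turn=[[0,0,0],[0,0,0],[0,0,0],[0,0,0],[0,0,0],[0,0,0],[0,0,0],[0,0,0],[0,0,0],[0,0,0],[0,0,0],[0,0,0]])

```text
t: 5.65
ee_pos: [0.4345, 0.1804, 0.2962]
ee_rot: [-0.128, 2.701, 0.026]
wrist_force: [-0.6, 0.0, -4.3]
finger_gap: 0.0431
```

```bash
python3 - <<'E'
from h import *
o=telemetry.get_obs(); print(o["t"],o["ee_pos"],np.round(o["wrist_force"],2),np.round(o["moment"],3),o["finger_gap"],np.round(o["joints"],2))
print("moment across", frame(YS)[:,1]@o["moment"])
p,r=cur(); show((p,r),(p,toolR(YS,np.radians(0))),1); show((p,r),(p,toolR(YS,np.radians(52))),10)
E
```

```text
5.65 [0.4345318  0.18041042 0.29624763] [-0.55  0.03 -4.3 ] [-0.063  0.707 -0.014] 0.04313052334740921 [ 0.28  0.06 -0.99  2.19  0.52  0.62  0.59]
moment across 0.7095530026557905
shift [0. 0. 0.] turn [0.0015 0.0016 0.0034] minrows 0.0 n 1 per row [0.0, 0.0, 0.0] [0.0015, 0.0016, 0.0034]
shift [0. 0. 0.] turn [-0.0859  0.905   0.0024] minrows 6.5 n 10 per row [0.0, 0.0, 0.0] [-0.0086, 0.0905, 0.0002]
```

>>> apply_moves(xyz=[[0,0,0],[0,0,0],[0,0,0],[0,0,0],[0,0,0],[0,0,0],[0,0,0]], turn=[[-0.0083,0.087,0],[-0.0083,0.087,0],[-0.0083,0.087,0],[-0.0083,0.087,0],[-0.0083,0.087,0],[0,0,0],[0,0,0]])

```text
t: 6.35
ee_pos: [0.4341, 0.1813, 0.2947]
ee_rot: [0.152, -3.137, 0.001]
wrist_force: [0.1, 0.5, -2.8]
finger_gap: 0.0433
```

```bash
cat >> h.py <<'E'
def rd():
    o=telemetry.get_obs(); F=frame(YS); m=np.array(o["moment"]); print("t",round(o["t"],2),"pos",np.round(o["ee_pos"],4),"f",np.round(o["wrist_force"],2),"Mlat %.3f Mlong %.3f Mz %.3f"%(F[:,1]@m,np.array([np.cos(YS),np.sin(YS),0])@m,m[2]),"gap",round(o["finger_gap"],4))
    T=R.from_rotvec(o["ee_rot"]).as_matrix(); print("tool z",T[:,2].round(3),"case tilt up deg %.1f"%np.degrees(np.arcsin(-T[2,0])),"q",np.round(o["joints"],2))
E
python3 -c "
from h import *
rd()"
```

```text
t 6.35 pos [0.4341 0.1813 0.2947] f [ 0.06  0.46 -2.78] Mlat -0.027 Mlong -0.030 Mz 0.010 gap 0.0433
tool z [-0.001 -0.001 -1.   ] case tilt up deg -0.0 q [ 0.27  0.32 -0.98  1.87  0.3   1.1   0.84]
```

>>> apply_moves(xyz=[[0,0,0],[0,0,0],[0,0,0],[0,0,0],[0,0,0],[0,0,0],[0,0,0],[0,0,0],[0,0,0]], turn=[[-0.0083,0.087,0],[-0.0083,0.087,0],[-0.0083,0.087,0],[-0.0083,0.087,0],[-0.0083,0.087,0],[-0.0083,0.087,0],[0,0,0],[0,0,0],[0,0,0]])

```text
t: 7.25
ee_pos: [0.434, 0.1814, 0.2967]
ee_rot: [0.127, -2.618, 0.034]
wrist_force: [-0.4, -0.2, -3.5]
finger_gap: 0.0436
```

```bash
python3 -c "
from h import *
rd()"
```

```text
t 7.25 pos [0.434  0.1814 0.2967] f [-0.38 -0.22 -3.49] Mlat -0.794 Mlong -0.011 Mz 0.010 gap 0.0436
tool z [-0.495 -0.048 -0.867] case tilt up deg -29.8 q [ 0.16  0.65 -0.91  1.53  0.19  1.62  0.88]
```

>>> apply_moves(xyz=[[0,0,0],[0,0,0],[0,0,0],[0,0,0],[0,0,0],[0,0,0],[0,0,0],[0,0,0]], turn=[[0.0083,-0.087,0],[0.0083,-0.087,0],[0.0083,-0.087,0],[0.0083,-0.087,0],[0.0083,-0.087,0],[0.0083,-0.087,0],[0,0,0],[0,0,0]])

```text
t: 8.05
ee_pos: [0.4343, 0.1809, 0.2971]
ee_rot: [-0.151, 3.137, -0.002]
wrist_force: [-0.4, -0.1, -2.8]
finger_gap: 0.0432
```

```bash
python3 -c "
from h import *
rd()"
```

```text
t 8.05 pos [0.4343 0.1809 0.2971] f [-0.41 -0.12 -2.79] Mlat 0.015 Mlong -0.029 Mz -0.075 gap 0.0432
tool z [ 0.001 -0.001 -1.   ] case tilt up deg 0.1 q [ 0.28  0.32 -0.99  1.87  0.3   1.11  0.84]
```

```bash
cat >> h.py <<'E'
def avg(n=8):
    L=[]
    for i in range(n):
        o=telemetry.get_obs(); L.append(frame(YS)[:,1]@np.array(o["moment"])); viewer.capture("wrist")
    L=np.array(L); print("Mlat avg %.4f sd %.4f"%(L.mean(),L.std()),L.round(3))
E
python3 -c "
from h import *
avg(10);rd()"
```

```text
Mlat avg 0.0530 sd 0.0363 [0.015 0.007 0.07  0.113 0.086 0.017 0.052 0.038 0.03  0.103]
t 8.55 pos [0.4345 0.1813 0.2962] f [-0.21 -0.14 -3.21] Mlat 0.066 Mlong -0.084 Mz -0.017 gap 0.0434
tool z [-0.001  0.    -1.   ] case tilt up deg -0.0 q [ 0.28  0.32 -0.99  1.87  0.3   1.11  0.84]
```

The level reading after cap-down averages +0.053, and noise is about 0.036 per sample. I'll rock the case cap-up and average again at level.

>>> apply_moves(xyz=[[0,0,0],[0,0,0],[0,0,0],[0,0,0],[0,0,0],[0,0,0],[0,0,0],[0,0,0]], turn=[[0.0083,-0.087,0],[0.0083,-0.087,0],[0.0083,-0.087,0],[0.0083,-0.087,0],[0.0083,-0.087,0],[0.0083,-0.087,0],[0,0,0],[0,0,0]])

```text
t: 9.35
ee_pos: [0.4344, 0.1814, 0.2966]
ee_rot: [-0.127, 2.616, 0.032]
wrist_force: [0.4, -0.4, -1.3]
finger_gap: 0.0436
```

>>> apply_moves(xyz=[[0,0,0],[0,0,0],[0,0,0],[0,0,0],[0,0,0],[0,0,0],[0,0,0],[0,0,0]], turn=[[-0.0083,0.087,0],[-0.0083,0.087,0],[-0.0083,0.087,0],[-0.0083,0.087,0],[-0.0083,0.087,0],[-0.0083,0.087,0],[0,0,0],[0,0,0]])

```text
t: 10.15
ee_pos: [0.4347, 0.1818, 0.2961]
ee_rot: [0.152, -3.137, -0.004]
wrist_force: [-0.8, -0.2, -3.5]
finger_gap: 0.043
```

```bash
python3 -c "
from h import *
rd();avg(12)"
```

```text
t 10.15 pos [0.4347 0.1818 0.2961] f [-0.82 -0.15 -3.52] Mlat -0.097 Mlong -0.041 Mz 0.076 gap 0.043
tool z [-0.001  0.002 -1.   ] case tilt up deg -0.1 q [ 0.27  0.32 -0.97  1.87  0.29  1.1   0.85]
Mlat avg -0.0469 sd 0.0259 [-0.097 -0.044 -0.014 -0.057 -0.039 -0.02  -0.039 -0.032 -0.099 -0.025
 -0.047 -0.048]
```

Rocking cap-up then back to level gives −0.047, against +0.053 after cap-down. That is a 0.10 N m shift, so the blue case holds the loose objective. I'll carry it to the red rack.

```bash
python3 - <<'E'
from h import *
c=cur(); b=tgt(RED,YR,[.09,0,.10]); m=(b[0]*[0,1,0]+[.45,0,.296],b[1])
print(b[0]);show(c,m);show(m,b)
E
```

```text
[ 0.5439517  -0.15657795  0.20386642]
shift [ 0.0155 -0.3379 -0.0004] turn [ 0.0019 -0.4367 -0.1821] minrows 7.5 n 8 per row [0.0019, -0.0422, -0.0001] [0.0002, -0.0546, -0.0228]
shift [ 0.094   0.     -0.0921] turn [0. 0. 0.] minrows 2.9 n 3 per row [0.0313, 0.0, -0.0307] [0.0, 0.0, 0.0]
```

>>> apply_moves(xyz=[[0.0015,-0.02,0],[0.0015,-0.034,0],[0.0015,-0.04,0],[0.0015,-0.04,0],[0.0015,-0.04,0],[0.0015,-0.04,0],[0.0015,-0.04,0],[0.0015,-0.04,0],[0.0015,-0.03,0],[0.0015,-0.014,0]], turn=[[0,-0.0437,-0.0182],[0,-0.0437,-0.0182],[0,-0.0437,-0.0182],[0,-0.0437,-0.0182],[0,-0.0437,-0.0182],[0,-0.0437,-0.0182],[0,-0.0437,-0.0182],[0,-0.0437,-0.0182],[0,-0.0437,-0.0182],[0,-0.0437,-0.0182]])

```text
t: 11.75
ee_pos: [0.4491, -0.1595, 0.2964]
ee_rot: [0.124, 2.701, -0.031]
wrist_force: [-0.0, 0.7, -3.7]
finger_gap: 0.0432
```

>>> apply_moves(xyz=[[0.01,0,-0.01],[0.02,0,-0.02],[0.02,0,-0.02],[0.02,0,-0.02],[0.014,0,-0.012],[0.01,0,-0.01],[0,0,0],[0,0,0]], turn=[[0,0,0],[0,0,0],[0,0,0],[0,0,0],[0,0,0],[0,0,0],[0,0,0],[0,0,0]])

```text
t: 12.55
ee_pos: [0.5432, -0.1563, 0.2043]
ee_rot: [0.119, 2.704, -0.029]
wrist_force: [-0.8, 0.8, -2.3]
finger_gap: 0.0435
```

```bash
python3 - <<'E'
from h import *
rd(); b=tgt(RED,YR,[.09,0,.10]);show(cur(),b)
o=telemetry.get_obs();tcp=(o["ee_pos"],o["ee_rot"]); im=viewer.capture("wrist")[:,:,::-1].copy()
cv2.imwrite("pics/w4.png",im); np.save("w4.npy",np.array(tcp))
F=frame(YR); im=cv2.resize(im,None,fx=1.5,fy=1.5)
pts=np.array([[a,b*.018,-.022] for a in(.007,.16) for b in(-1,1)]+[[a,b*.024,.03] for a in(-.055,.007) for b in(-1,1)])
for u in proj("wrist",pts@F.T+RED,tcp): cv2.circle(im,(int(u[0]*1.5),int(u[1]*1.5)),3,(0,255,0),1)
cv2.imwrite("pics/w4a.png",im)
E
```

```text
t 12.55 pos [ 0.5432 -0.1563  0.2043] f [-0.82  0.79 -2.29] Mlat 0.647 Mlong 0.171 Mz 0.018 gap 0.0435
tool z [ 0.42  -0.039 -0.907] case tilt up deg 25.0 q [ 0.63  0.34 -0.51  2.13  0.44  0.31  1.26]
shift [ 0.0008 -0.0002 -0.0004] turn [ 0.0015 -0.0008 -0.0003] minrows 0.0 n 1 per row [0.0008, -0.0002, -0.0004] [0.0015, -0.0008, -0.0003]
```

View pics/w4a.png

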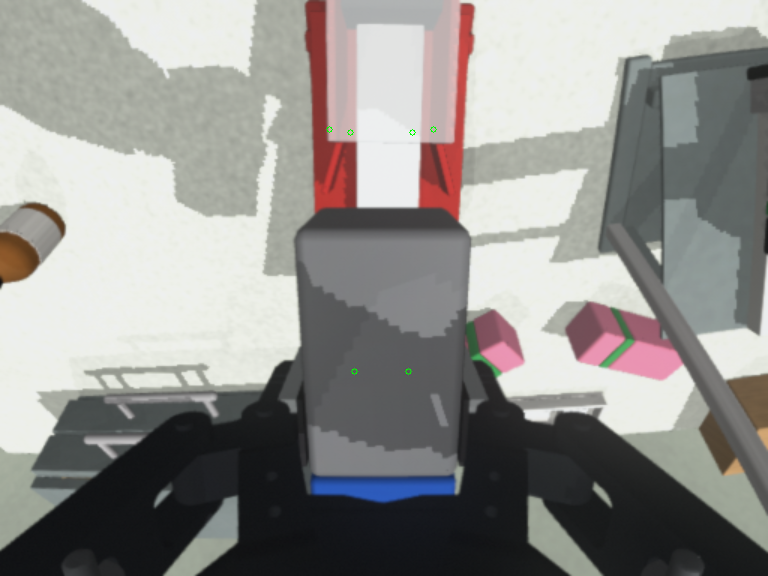

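```bash
python3 - <<'E'
from h import *
tcp=np.load("w4.npy")
T=[(317,158),(329.2,158.8),(311.3,211.7),(329.2,212.5),(309.2,232.5),(327.2,234)]
S=[(205.5,183.5),(213.5,189.5)]
W=np.array([(455,143),(327,142)])/1.5
E=[(+1,[(425,25),(423,80),(419,207)]),(-1,[(358,25),(357.5,80),(357,207)])]
def model(v,useTop=True):
    x,y,z,yaw,w=v[:5];F=frame(yaw);o=np.array([x,y,z])
    P=np.array([[.16,.018,-.022],[.16,-.018,-.022],[.007,w,.030],[.007,-w,.030],[-.055,w,.030],[-.055,-w,.030]])
    out=[proj("wrist",P[2:4]@F.T+o,tcp)-W]
    for s,l in E:
        q=proj("wrist",np.array([[-.05,s*.018,-.022],[.07,s*.018,-.022]])@F.T+o,tcp)
        d=q[1]-q[0];n=np.array([d[1],-d[0]])/np.linalg.norm(d)
        out.append((((np.array(l)/1.5-q[0])@n)).reshape(-1,1)@[[1,0]])
    if useTop: out+=[proj("top",P@F.T+o)-T,proj("scene",P[:2][::-1]@F.T+o)-S]
    return out
for ut in(True,False):
    r=least_squares(lambda v:np.concatenate(model(v,ut)).ravel(),[*RED,YR,.0272],loss='soft_l1')
    print(r.x.round(4)); print([a.round(1).tolist() for a in model(r.x,True)])
E
```

```text
[ 0.5068 -0.1488  0.085  -0.0993  0.0286]
[[[0.0, -0.3], [0.2, -0.7]], [[0.2, 0.0], [-0.0, 0.0], [-0.0, 0.0]], [[0.8, 0.0], [0.4, 0.0], [-0.2, 0.0]], [[-0.7, -0.4], [-1.0, -0.4], [-1.8, -0.9], [-0.6, -0.4], [-1.5, -2.2], [-0.6, -2.4]], [[0.0, -2.4], [-2.9, -2.2]]]
[ 0.5079 -0.1488  0.0834 -0.1023  0.0289]
[[[0.2, 0.3], [0.2, -0.3]], [[0.1, 0.0], [0.0, 0.0], [0.2, 0.0]], [[0.4, 0.0], [0.1, 0.0], [-0.3, 0.0]], [[-0.6, -0.6], [-0.9, -0.6], [-2.0, -1.2], [-0.6, -0.6], [-1.7, -2.6], [-0.7, -2.7]], [[-0.3, -1.9], [-3.3, -1.7]]]
```

```bash
sed -i 's/^RED=.*/RED=np.array([.507,-.150,.081]);YR=-.097/' h.py; python3 - <<'E'
from h import *
c=cur();b=tgt(RED,YR,[.09,0,.008]);show(c,b,8)
p=frame(YR)[:,2];print(p)
E
```

```text
shift [ 0.0417 -0.0009 -0.0784] turn [ 0.0019 -0.0002 -0.0081] minrows 2.0 n 8 per row [0.0052, -0.0001, -0.0098] [0.0002, -0.0, -0.001]
[-0.42063161  0.04092972  0.90630779]
```

>>> apply_moves(xyz=[[0.005,0,-0.01],[0.005,0,-0.01],[0.005,0,-0.01],[0.005,0,-0.01],[0.005,0,-0.01],[0.006,0,-0.01],[0.006,0,-0.01],[0.005,-0.001,-0.008],[0,0,0],[0,0,0]], turn=[[0,0,-0.002],[0,0,-0.002],[0,0,-0.002],[0,0,-0.002],[0,0,0],[0,0,0],[0,0,0],[0,0,0],[0,0,0],[0,0,0]])

```text
t: 13.6
ee_pos: [0.5852, -0.1582, 0.127]
ee_rot: [0.132, 2.702, -0.032]
wrist_force: [0.7, 0.6, -3.6]
finger_gap: 0.0433
```

```bash
python3 - <<'E'
from h import *
rd(); print("local",frame(YR).T@(cur()[0]-RED))
im=viewer.capture("wrist")[:,:,::-1].copy()
cv2.imwrite("pics/w5.png",cv2.resize(im,None,fx=1.5,fy=1.5))
s=viewer.capture("scene")[:,:,::-1]; cv2.imwrite("pics/s5.png",cv2.resize(s[130:240,170:310],None,fx=5,fy=5,interpolation=cv2.INTER_CUBIC))
E
```

```text
t 13.6 pos [ 0.5852 -0.1582  0.127 ] f [ 0.74  0.63 -3.57] Mlat 0.697 Mlong 0.124 Mz 0.001 gap 0.0433
tool z [ 0.421 -0.043 -0.906] case tilt up deg 25.0 q [ 0.44  0.51 -0.32  2.1   0.8   0.17  0.89]
local [ 0.09070821 -0.00061163  0.00848621]
```

View pics/w5.png

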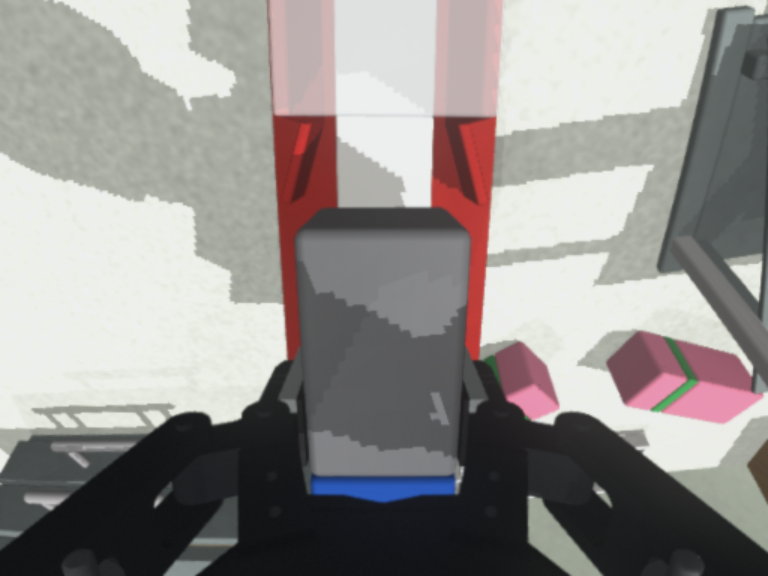

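View pics/s5.png

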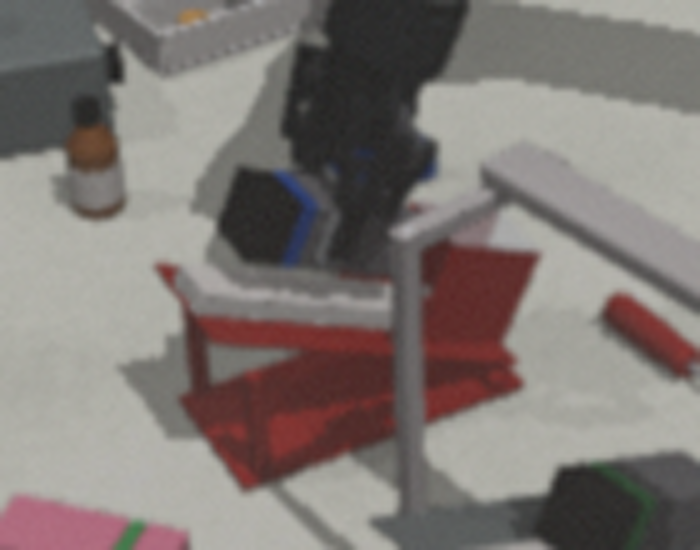

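The case is well centred over the red runner: runner edges are at 337/432 and the case centre at 384, in 1.5x pixels. The gap to the runner is about 13–20 mm. I'll descend in small steps and watch the force and q6, which is near its limit.

>>> apply_moves(xyz=[[0.001,0,-0.002],[0.001,0,-0.002],[0.001,0,-0.002],[0.001,0,-0.002],[0,0,0]], turn=[[0,0,0],[0,0,0],[0,0,0],[0,0,0],[0,0,0]])

```text
t: 14.2
ee_pos: [0.5895, -0.1576, 0.118]
ee_rot: [0.13, 2.703, -0.031]
wrist_force: [0.8, 0.6, -3.0]
finger_gap: 0.0434
```

```bash
python3 - <<'E'
from h import *
rd(); print("local",frame(YR).T@(cur()[0]-RED), telemetry.get_obs()["joints"][5]); show(cur(),tgt(RED,YR,[.09,0,-.0124]))
E
```

```text
t 14.2 pos [ 0.5895 -0.1576  0.118 ] f [ 0.8   0.6  -2.96] Mlat 0.668 Mlong 0.140 Mz -0.004 gap 0.0434
tool z [ 0.42  -0.042 -0.906] case tilt up deg 25.0 q [ 0.44  0.53 -0.33  2.09  0.91  0.16  0.79]
local [ 0.09069182  0.00039799 -0.00149988] 0.1648866111110465
shift [ 0.0039 -0.0008 -0.0102] turn [ 0.0015 -0.0005 -0.0002] minrows 0.2 n 1 per row [0.0039, -0.0008, -0.0102] [0.0015, -0.0005, -0.0002]
```

>>> apply_moves(xyz=[[0.001,0,-0.002],[0.001,0,-0.002],[0,0,0]], turn=[[0,0,0],[0,0,0],[0,0,0]])

```text
t: 14.5
ee_pos: [0.5915, -0.1577, 0.1141]
ee_rot: [0.13, 2.703, -0.031]
wrist_force: [0.2, -1.0, -2.4]
finger_gap: 0.0435
```

```bash
python3 - <<'E'
from h import *
rd(); print("local",frame(YR).T@(cur()[0]-RED), telemetry.get_obs()["joints"][5]); show(cur(),tgt(RED,YR,[.09,0,-.0124]))
E
```

```text
t 14.5 pos [ 0.5915 -0.1577  0.1141] f [ 0.2  -0.95 -2.43] Mlat 0.709 Mlong 0.145 Mz -0.004 gap 0.0435
tool z [ 0.42  -0.042 -0.906] case tilt up deg 25.0 q [ 0.44  0.54 -0.34  2.09  0.96  0.16  0.74]
local [ 0.09087989  0.00053496 -0.00588816] 0.1647534448940634
shift [ 0.0019 -0.0007 -0.0063] turn [ 0.0016 -0.0004 -0.0002] minrows 0.1 n 1 per row [0.0019, -0.0007, -0.0063] [0.0016, -0.0004, -0.0002]
```

>>> apply_moves(xyz=[[0.0008,0,-0.0018],[0,0,0]], turn=[[0,0,0],[0,0,0]])

```text
t: 14.7
ee_pos: [0.5923, -0.1577, 0.1124]
ee_rot: [0.13, 2.703, -0.031]
wrist_force: [-0.6, -0.2, -2.8]
finger_gap: 0.0432
```

>>> apply_moves(xyz=[[0.0008,0,-0.0018],[0,0,0]], turn=[[0,0,0],[0,0,0]])

```text
t: 14.9
ee_pos: [0.5931, -0.1577, 0.1106]
ee_rot: [0.131, 2.703, -0.031]
wrist_force: [0.4, 0.1, -2.7]
finger_gap: 0.0432
```

```bash
python3 - <<'E'
from h import *
rd(); print("local",frame(YR).T@(cur()[0]-RED), telemetry.get_obs()["joints"][5])
s=viewer.capture("scene")[:,:,::-1]; cv2.imwrite("pics/s6.png",cv2.resize(s[150:210,190:270],None,fx=9,fy=9,interpolation=cv2.INTER_CUBIC))
rd()
E
```

```text
t 14.9 pos [ 0.5931 -0.1577  0.1106] f [ 0.42  0.13 -2.67] Mlat 0.658 Mlong 0.108 Mz -0.047 gap 0.0432
tool z [ 0.42  -0.042 -0.906] case tilt up deg 25.0 q [ 0.44  0.55 -0.34  2.09  1.01  0.16  0.7 ]
local [ 0.09083401  0.00067333 -0.00973735] 0.16462747045095422
t 14.95 pos [ 0.5931 -0.1577  0.1107] f [ 0.42  0.07 -2.99] Mlat 0.659 Mlong 0.138 Mz -0.001 gap 0.0432
tool z [ 0.42  -0.042 -0.906] case tilt up deg 25.0 q [ 0.44  0.55 -0.34  2.09  1.    0.16  0.7 ]
```

View pics/s6.png

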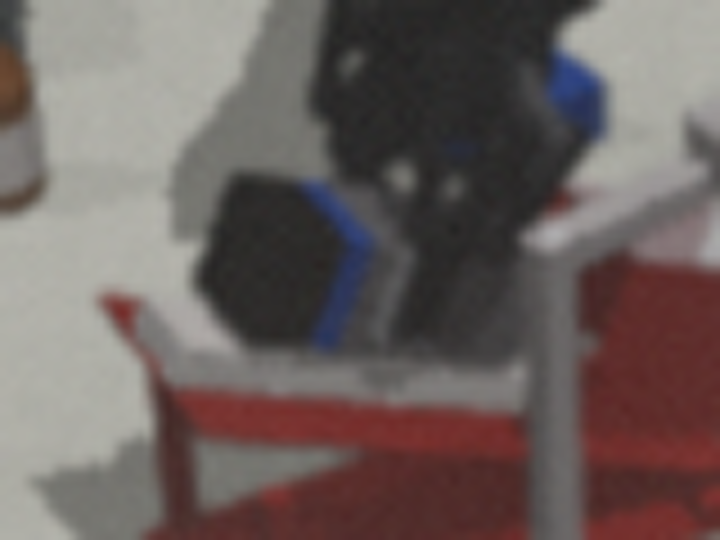

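>>> apply_moves(xyz=[[0.0006,0,-0.0014],[0,0,0]], turn=[[0,0,0],[0,0,0]])

```text
t: 15.15
ee_pos: [0.5937, -0.1577, 0.1092]
ee_rot: [0.13, 2.703, -0.031]
wrist_force: [0.7, 0.9, -2.5]
finger_gap: 0.0436
```

>>> apply_moves(xyz=[[0.0006,0,-0.0014],[0,0,0]], turn=[[0,0,0],[0,0,0]])

```text
t: 15.35
ee_pos: [0.5943, -0.1577, 0.1078]
ee_rot: [0.13, 2.703, -0.031]
wrist_force: [0.3, -0.2, -3.3]
finger_gap: 0.0436
```

```bash
python3 - <<'E'
from h import *
rd(); print("local",frame(YR).T@(cur()[0]-RED), telemetry.get_obs()["joints"][5])
E
```

```text
t 15.35 pos [ 0.5943 -0.1577  0.1078] f [ 0.35 -0.24 -3.34] Mlat 0.693 Mlong 0.174 Mz 0.016 gap 0.0436
tool z [ 0.42  -0.042 -0.906] case tilt up deg 25.0 q [ 0.45  0.56 -0.34  2.09  1.04  0.16  0.66]
local [ 0.09077131  0.00080216 -0.01272646] 0.16454360973745016
```

>>> apply_moves(xyz=[[0.0006,-0.0003,-0.0014],[0,0,0]], turn=[[0,0,0],[0,0,0]])

```text
t: 15.55
ee_pos: [0.5948, -0.1579, 0.107]
ee_rot: [0.13, 2.702, -0.032]
wrist_force: [-12.6, 2.6, 14.0]
finger_gap: 0.0434
```

>>> apply_moves(xyz=[[0.0006,-0.0003,-0.0014],[0,0,0]], turn=[[0,0,0],[0,0,0]])

```text
t: 15.75
ee_pos: [0.595, -0.1579, 0.1069]
ee_rot: [0.13, 2.701, -0.033]
wrist_force: [-37.9, 9.3, 50.3]
finger_gap: 0.0433
```

```bash
python3 - <<'E'
from h import *
rd(); print("local",frame(YR).T@(cur()[0]-RED), telemetry.get_obs()["joints"][5])
s=viewer.capture("scene")[:,:,::-1]; cv2.imwrite("pics/s7.png",cv2.resize(s[150:210,190:270],None,fx=9,fy=9,interpolation=cv2.INTER_CUBIC))
rd()
E
```

```text
t 15.75 pos [ 0.595  -0.1579  0.1069] f [-37.94   9.35  50.28] Mlat 2.731 Mlong 1.288 Mz 0.181 gap 0.0433
tool z [ 0.422 -0.043 -0.906] case tilt up deg 25.1 q [ 0.45  0.56 -0.35  2.09  1.07  0.17  0.63]
local [ 0.09101635  0.00062036 -0.01390035] 0.1651343287196628
t 15.8 pos [ 0.595  -0.158   0.1068] f [-36.25   9.76  49.5 ] Mlat 2.674 Mlong 1.317 Mz 0.135 gap 0.0436
tool z [ 0.422 -0.043 -0.906] case tilt up deg 25.1 q [ 0.45  0.56 -0.35  2.09  1.07  0.17  0.63]
```

View pics/s7.png

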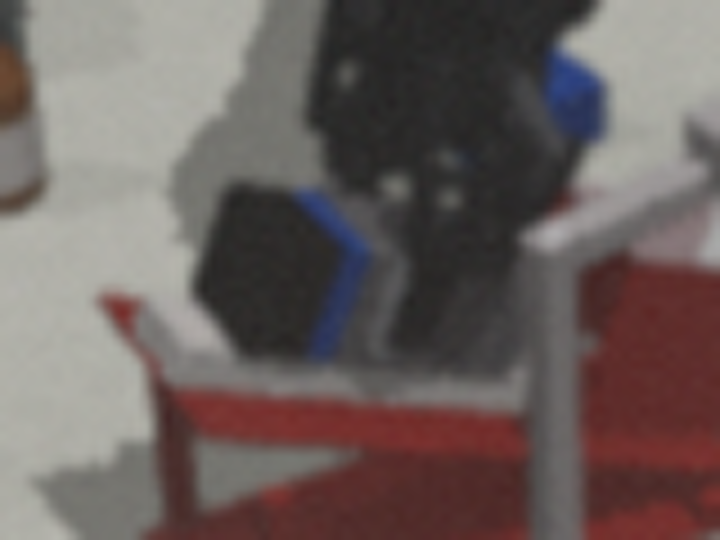

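Contact is stiff at local z ≈ −0.0136. I'll back off by just the overtravel, then open the fingers slightly.

>>> apply_moves(xyz=[[-0.0008,0,0.0018],[0,0,0]], turn=[[0,0,0],[0,0,0]])

```text
t: 16.0
ee_pos: [0.5948, -0.1584, 0.1073]
ee_rot: [0.131, 2.702, -0.032]
wrist_force: [-0.0, -0.4, -3.8]
finger_gap: 0.0436
```

```bash
python3 - <<'E'
from h import *
rd(); print("local",frame(YR).T@(cur()[0]-RED), telemetry.get_obs()["joints"][5])
E
```

```text
t 16.0 pos [ 0.5948 -0.1584  0.1073] f [-0.01 -0.45 -3.76] Mlat 0.650 Mlong 0.172 Mz 0.015 gap 0.0436
tool z [ 0.421 -0.043 -0.906] case tilt up deg 25.0 q [ 0.46  0.56 -0.36  2.09  1.06  0.17  0.64]
local [ 0.09102461  0.00010244 -0.0134406 ] 0.16986489539061703
```

>>> apply_moves(xyz=[[0,0,0],[0,0,0],[0,0,0],[0,0,0],[0,0,0],[0,0,0],[0,0,0],[0,0,0]], turn=[[0,0,0],[0,0,0],[0,0,0],[0,0,0],[0,0,0],[0,0,0],[0,0,0],[0,0,0]], fingers=-0.5)

```text
t: 16.8
ee_pos: [0.5947, -0.1583, 0.107]
ee_rot: [0.13, 2.702, -0.031]
wrist_force: [0.1, -0.6, -0.5]
finger_gap: 0.064
```

```bash
python3 - <<'E'
from h import *
rd()
im=viewer.capture("wrist")[:,:,::-1].copy()
cv2.imwrite("pics/w8.png",cv2.resize(im,None,fx=1.5,fy=1.5))
s=viewer.capture("scene")[:,:,::-1]; cv2.imwrite("pics/s8.png",cv2.resize(s[140:230,190:310],None,fx=6,fy=6,interpolation=cv2.INTER_CUBIC))
E
```

```text
t 16.8 pos [ 0.5947 -0.1583  0.107 ] f [ 0.08 -0.62 -0.48] Mlat 0.451 Mlong 0.044 Mz -0.032 gap 0.064
tool z [ 0.421 -0.043 -0.906] case tilt up deg 25.0 q [ 0.46  0.56 -0.36  2.09  1.06  0.17  0.64]
```

View pics/w8.png

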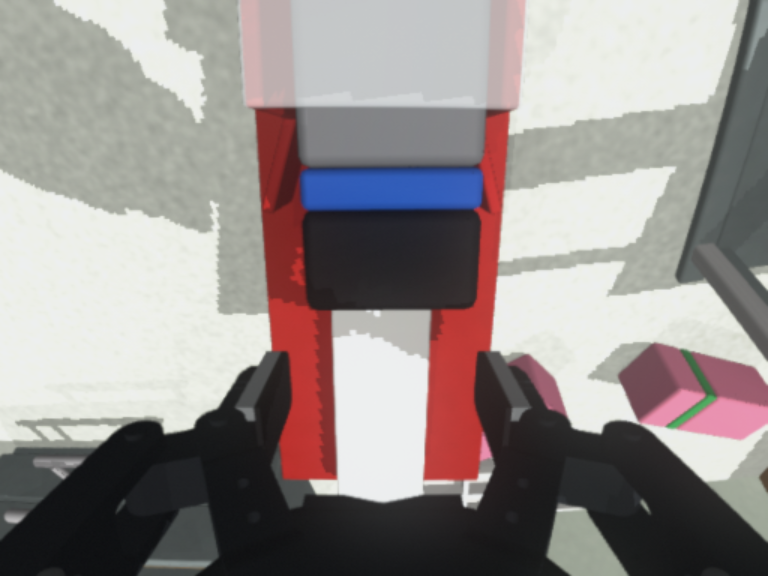

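View pics/s8.png

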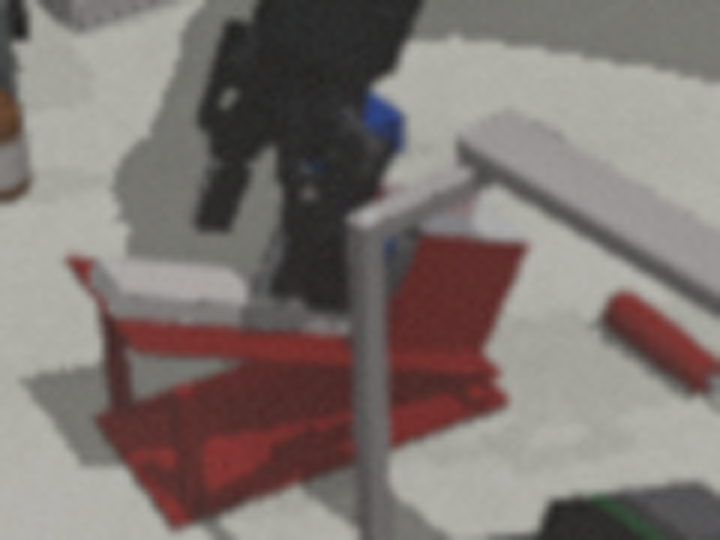

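The blue case has slid under the hood, with its cap end outside at y≈309 and the roof edge at y≈106. I'll retreat along the normal and check it is at the stop.

>>> apply_moves(xyz=[[-0.004,0,0.009],[-0.008,0.001,0.018],[-0.008,0.001,0.018],[-0.01,0.001,0.022],[-0.01,0.001,0.022],[-0.01,0.001,0.022],[-0.01,0.001,0.022],[0,0,0],[0,0,0]], turn=[[0,0,0],[0,0,0],[0,0,0],[0,0,0],[0,0,0],[0,0,0],[0,0,0],[0,0,0],[0,0,0]])

```text
t: 17.8
ee_pos: [0.5346, -0.153, 0.2401]
ee_rot: [0.132, 2.702, -0.033]
wrist_force: [-1.0, 0.3, -0.6]
finger_gap: 0.0641
```

```bash
python3 - <<'E'
from h import *
rd(); o=telemetry.get_obs();tcp=(o["ee_pos"],o["ee_rot"])
im=viewer.capture("wrist")[:,:,::-1].copy(); im=cv2.resize(im,None,fx=1.5,fy=1.5)
F=frame(YR); o2=RED-F[:,2]*.001
pts=np.array([[a,b*.022,.022] for a in(-.055,.055) for b in(-1,1)]+[[a,b*.027,.03] for a in(-.055,.007) for b in(-1,1)]+[[.16,b*.018,-.022] for b in(-1,1)])
for u in proj("wrist",pts@F.T+o2,tcp): cv2.circle(im,(int(u[0]*1.5),int(u[1]*1.5)),3,(0,255,0),1)
cv2.imwrite("pics/w9.png",im)
t=viewer.capture("top")[:,:,::-1]
c=np.clip(t[130:255,120:360].astype(float)*1.6,0,255).astype(np.uint8)
cv2.imwrite("pics/t9.png",cv2.resize(c,None,fx=3.3,fy=3.3,interpolation=cv2.INTER_CUBIC))
E
```

```text
t 17.8 pos [ 0.5346 -0.153   0.2401] f [-0.96  0.32 -0.57] Mlat 0.483 Mlong 0.101 Mz -0.047 gap 0.0641
tool z [ 0.421 -0.044 -0.906] case tilt up deg 25.0 q [ 0.93  0.33 -0.88  2.1   0.58  0.44  1.12]
```

View pics/w9.png

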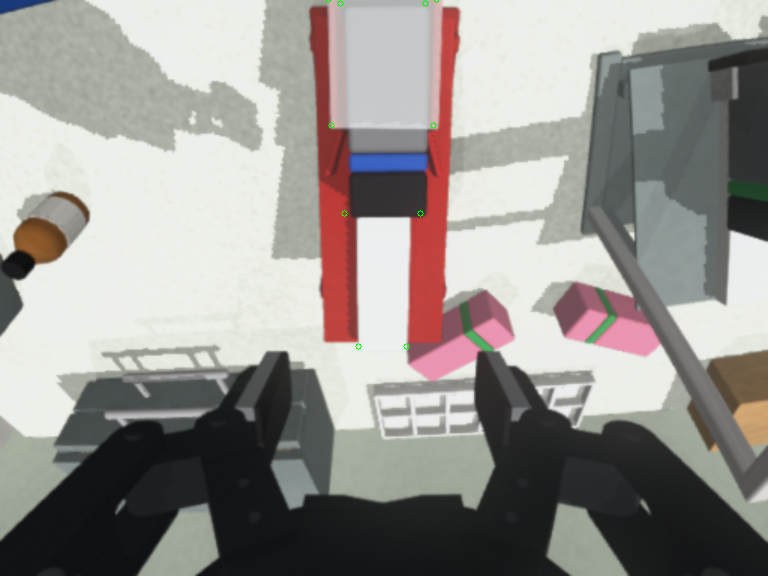

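View pics/t9.png

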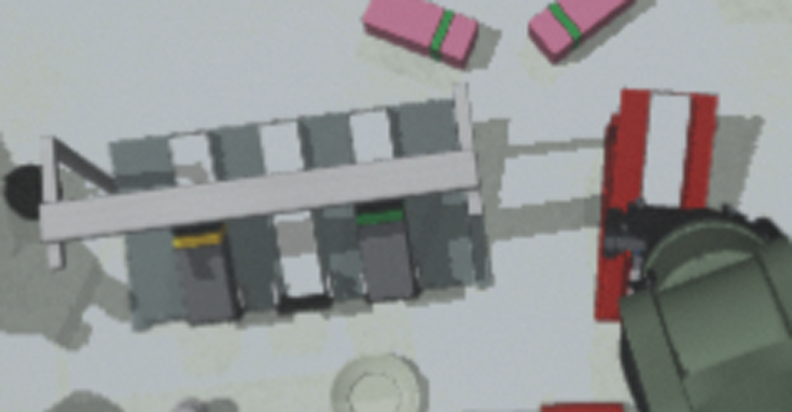

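>>> apply_moves(xyz=[[-0.005,0,0.02],[-0.005,0,0.02],[-0.005,0,0.02],[-0.005,0,0.02],[0,0,0],[0,0,0]], turn=[[0,0,0],[0,0,0],[0,0,0],[0,0,0],[0,0,0],[0,0,0]])

```text
t: 18.5
ee_pos: [0.5147, -0.1526, 0.3194]
ee_rot: [0.131, 2.703, -0.032]
wrist_force: [-0.9, -0.1, -0.4]
finger_gap: 0.0638
```

```bash
python3 - <<'E'
from h import *
rd(); o=telemetry.get_obs();tcp=(o["ee_pos"],o["ee_rot"])
im=viewer.capture("wrist")[:,:,::-1].copy(); im=cv2.resize(im,None,fx=1.5,fy=1.5)
F=frame(YR); o2=RED-F[:,2]*.001
pts=np.array([[a,b*.022,.022] for a in(-.055,.055) for b in(-1,1)]+[[a,b*.027,.03] for a in(-.055,.007) for b in(-1,1)]+[[.16,b*.018,-.022] for b in(-1,1)])
for u in proj("wrist",pts@F.T+o2,tcp): cv2.circle(im,(int(u[0]*1.5),int(u[1]*1.5)),2,(0,255,0),1)
cv2.imwrite("pics/w10.png",im)
s=viewer.capture("scene")[:,:,::-1]; cv2.imwrite("pics/s10.png",cv2.resize(s[130:340,190:410],None,fx=2.8,fy=2.8,interpolation=cv2.INTER_CUBIC))
E
```

```text
t 18.5 pos [ 0.5147 -0.1526  0.3194] f [-0.89 -0.11 -0.37] Mlat 0.463 Mlong 0.059 Mz 0.001 gap 0.0638
tool z [ 0.42  -0.043 -0.906] case tilt up deg 25.0 q [ 1.19  0.2  -1.1   2.03  0.29  0.6   1.4 ]
```

View pics/w10.png

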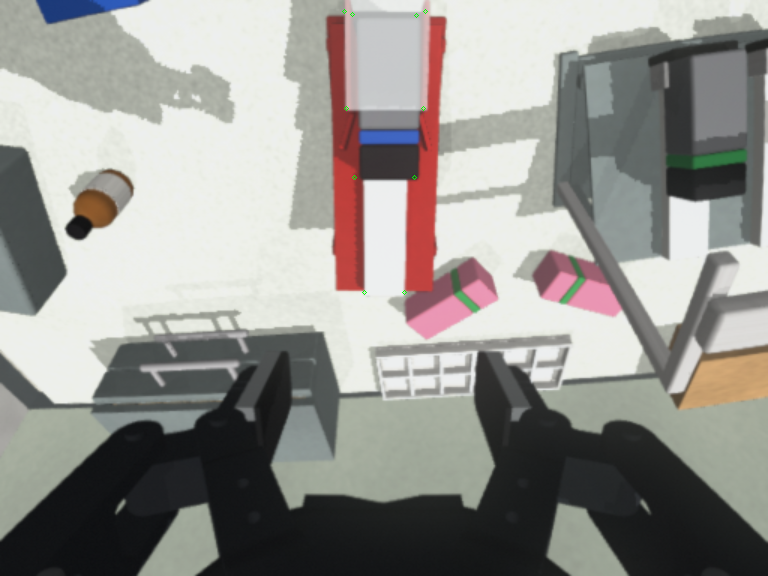

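View pics/s10.png

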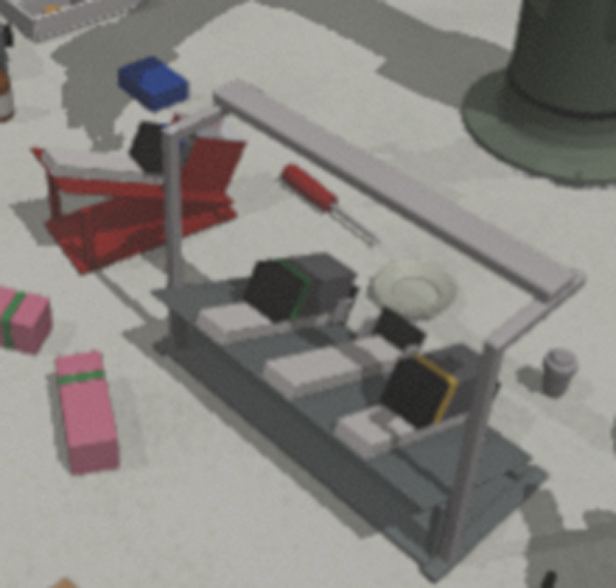

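The blue case lies under the hood at the stop: its cap edge at y≈178 matches the predicted 177, and its lower end matches at y≈14. The green and yellow cases are unmoved in their lanes, and the bystanders are in place.

```bash
python3 -c "
from plant import ctrl
print(ctrl.job_done())"
```

```text
the job is handed in; nothing more can be done
None
```

The blue case held the loose objective. It now lies under the hood of the red rack, against the stop, and I handed the job in at about 18.5 s.

**Finding it:** I picked up blue first and rocked it lengthwise, averaging the moment with the case level. It read +0.053 N m after tipping cap-down and −0.047 N m after tipping cap-up. That 0.10 N m shift is what a loose piece should give. Single readings were noisy (about 0.03 N m), so I relied on the averages of 10 and 12 samples.

**Placing it:** I lowered it onto the upper red runner and let it go 91 mm up the slope from the seat, about 0.3 mm above the runner.

**The other two:** With the loose one found on the first try, I did not pick up yellow or green. They are still in their lanes against their stops.

**Last checks:** The final wrist picture puts blue's cap edge and lower end within about 1–2 pixels of the seated position. The scene picture shows yellow, green, the pink look-alikes and the bystanders in view where they were. The gripper was clear of everything.

**What disagreed or ran close:**
- **Red rack height:** the cameras differed by up to about 8 mm, so I found the runner by touch.
- **Touch force:** the last 1.5 mm step pressed the case on the runner with about 60 N at the wrist for about 0.2 s before I backed off. That is under the 120 N wrist limit, and it was the held case that pressed, not the gripper's body.
- **Joint 6:** it came close to its lower limit, 0.1645 against 0.16, without passing it in any reading I took.

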